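# Roll the sample vial onto the scan line and read it

## Task

The blue-capped sample vial lying on the grey reading pad has to be logged in: with the fingertips only, gently push and roll it across the pad until it lies along the red line, straight on it, and stays there. Then press the green button on the small dark trigger box all the way down and let it come up again. Never grip or lift the vial, and leave the black-capped vial on the other side of the line and everything else where they are.

Things in the scene. Friction and masses are not known exactly. Their poses are not given: they have to be found in the camera images.
- vial: Vial to roll: amber, BLUE cap, glass 28 mm wide, 72 mm long; screw cap 24 mm wide; 95 mm overall. Origin on its axis at mid-length, 17 mm above the table; x axis along it to the cap (glass from x = -47 to +24 mm). Lies 55 to 80 mm beside the line, nearly parallel to it. Rolls half as far as a tip moving on its top (31 mm up); stops when let go.
- other_vial: Same vial with a BLACK cap, lying on the pad 55 to 80 mm to the other side of the line; not to be disturbed: glass 28 mm wide, 72 mm long; screw cap 24 mm wide; 95 mm overall. Origin on its axis at mid-length, 17 mm above the table; x axis along it to the cap (glass from x = -47 to +24 mm).
- pad: Flat grey reading pad fixed to the table, 260 (its x) by 200 (its y) mm, 3 mm thick; origin at the centre of its underside, on the table. The red line, 4 mm wide and 170 mm long, is printed on its top through the centre, along the pad's y axis (at pad x = 0, from pad y = -85 to +85 mm).
- reader: Fixed code reader on a black foot (110 by 120 mm), 0.23 m tall, at the pad's -y edge on the line's extension, its window facing the line. Origin under the foot, 10 mm from the foot's centre towards the pad. Nothing to operate here.
- read_button (a joint): Travel of the green button on the trigger box: 0 up, 0.006 m fully down. A spring returns it; fully down takes 5 N.
- read_button_top (a point): Centre of the top face of the green button (32 mm in diameter, presses straight down), about 44 mm above the table. It stands 10 mm proud of a steel collar (48 mm wide) on a dark fixed box 85 by 62 by 22 mm.
- standing_vial_a: Upright black-capped vial, 28 mm wide, 95 mm tall, beyond the reader; origin at the centre of its underside. Leave alone.
- standing_vial_b: Another upright black-capped vial, 28 mm wide, 95 mm tall, beyond the pad; origin at the centre of its underside. Leave alone.
- bottle: White bottle with a blue label, 66 mm wide, 160 mm tall, standing beyond the trigger box; origin at the centre of its underside. Leave alone.
- label_roll: Roll of labels lying flat, 72 mm wide, 25 mm high; origin at the centre of its underside. Leave alone.
- pot: Whitish pot with a red lid, 100 mm wide, 98 mm tall; origin at the centre of its underside. Leave alone.

How it is judged:
By the outcome, as a careful person would: the job done as asked, in the order asked, and still so for the second after the job is handed in, with the robot touching nothing.
It also fails if it takes over 58 s, if anything falls off the work surface, if the arm or the gripper's body presses on something with over 40 N, if the wrist force passes 120 N, or if a joint passes its speed limit or range.

## Robot

A 6-joint arm with a two-finger parallel gripper is mounted at the origin on the work surface. World frame = base frame: x ahead of the robot, y to its left, z up, the work surface at z = 0. Lengths are in m, angles in degrees, forces in N, time in s.
With the tool pointing down it reaches from about 0.3 to 0.75 m from the base axis. Payload 8.5 kg.
Tool frame: the origin (TCP) lies midway between the tips of the shut fingers; the grasp point (between the pads) lies 19 mm behind it; z points along the fingers, y is the line along which they close (so a half turn about z gives the same grasp; the last joint's range is limited). The gripper opens to 85 mm and grips with 20 to 120 N. Pads are 22 mm wide; open, the fingers measure 114 mm over their backs; the gripper's body (76 mm by 85 mm) begins 54 mm behind the grasp point. The pads swing forward as they close: fully open they stand 13 mm farther back than shut.
Start: joints at [64.784, 21.807, 74.336, -0, 83.858, -12.336], TCP at [0.123, 0.536, 0.231] pointing down, gripper open.
Joint ranges: [-178.18, 178.18], [-50.72, 133.34], [12.68, 142.11], [-81.47, 261.47], [9.98, 163.14], [-165.26, 165.26]. Speed limits (degrees/s): [136.94, 136.94, 180, 180, 180, 180].

## Interface

Orientations are given as a 3x3 rotation matrix whose columns are the frame's x, y, z axes.
In Python, from rig import monitor, optics, close_job, models gives the robot as it stands.
- The arm moves only by the tool step_arm, never from a script. Its arguments are lists of equal length, an entry for each row: "fingers": the closure, from -1 (fully open) to 1 (shut); "travel": the shift along the tool's x, y, z scaled (see below), a list of three; "twist": the turn about the tool's z scaled (see below). In form: {"fingers": [fingers, ...], "travel": [[tx, ty, tz], ...], "twist": [twist, ...]}. A call has 1 to 10 rows; each row shifts and turns the commanded pose from where the row before left it, along the tool's axes as they then stand; what a row does not reach is not made up. The controller multiplies each number of a shift by 100 mm and each number of a turn by pi rad. A row lasts 1/8 s, in which the tool goes at most 62.5 mm and 10.7 degrees, less where a joint would pass 70% of its speed; a pose out of reach is approached as far as the arm can. A call with a number of a shift or a turn outside -1 to 1 is refused whole. A call with a gripper value outside its range is refused whole. The fingers move at their own pace and stop on an object; "force" is the grip in N (left out, the last holds). Time passes only in rows, so rows that do not move let the fingers close. It gives the time, the measured TCP pose, the force, the opening and the grip force at its end, in the units of the state.
- monitor.observe(): the state, without advancing time (a new reading comes with each control period).
- optics.get_image(name): name is "side" or "top"; returns (picture, depth): 400x640x3 uint8, blue, green, red; 400x640 float32, m along the optical axis (not along the pixel's ray), 0 where there is no reading.
- optics.get_calibration(name): a dict with "vertical_fov" (degrees; the focal length in pixels is half the picture's height over the tangent of half this angle, whatever the lens; pixels are square), "cx", "cy" (the principal point, pixels), "world_from_camera" (4x4, takes a point from camera to world coordinates). Camera axes: x right, y up, looking along -z (the intrinsics and any distortion apply to the point x, -y, -z); pixel columns grow to the right and rows downward; lengths in m; the calibration is good to about 2 mm. A picture is of the moment at which its call begins. get_calibration takes no time and is no camera call.
- close_job(): hands the job in; it is judged then, once.
Trained networks look in the newest picture that a camera, given by its name, has taken for a name from the list of things; names that differ only in an ending like _2 or _b are one class to them, and where a whole thing is asked for, a point or a joint stands for the part that bears it (a point fixed in the world has none). Each returns a list of dicts, best first, with "confidence" (0 to 1); they miss things now and then, are a little off and sometimes report something else, mostly with a low value. They report only what shows in the picture. A call takes as long as a camera call.
- models.trace(camera, query): "mask" (400x640 bool, what is visible of it) and "point" ([column, row] in pixels, amid what is visible of it).
- models.landmark_of(camera, query): "point" ([column, row] in pixels: a listed point, or the origin of a listed thing).
The state is a dict: "time_s": time; "q": joint angles; "qvel": joint speeds; "joint_efforts": joint torques, N m; "position": TCP position; "tool_rot": TCP orientation; "ft_force": force on the tool from outside, world axes, zero at the start; "wrist_torque": the same for the moment, N m; "grip_width": finger opening in m; "gripper_force": force on a finger pad.
Only numpy, scipy, OpenCV 4.12 (cv2) and the standard library are available. Lean on these libraries where they do the work, as an engineer would, in place of code of your own. Each camera call takes 0.05 s, during which the arm holds its last target. There are 200 camera calls.

## Working session

There is one attempt and no reset: what is moved stays moved. The work goes in short steps, Python scripts to look and compute and a tool call to move; the robot and the scene stay as the last step left them, time stands still between calls to the robot, and variables do not carry over. Pictures are saved under pics/ and viewed, at most 10 in all, crops included, and the job is handed in when it is done.

Besides the shell and the picture viewer there is one more tool, called after "Call:" as name([rows], argument=value, ...), one row to a line, values as JSON. step_arm: Moves the arm, as the interface text tells. Its arguments: {"type":"object","properties":{"fingers":{"type":"array","items":{"type":"number"}},"travel":{"type":"array","items":{"type":"array","items":{"type":"number"}}},"twist":{"type":"array","items":{"type":"number"}},"force":{"type":"number"}},"required":["fingers","travel","twist"]}

```bash
mkdir -p pics; cat > h.py <<'E'
import numpy as np, cv2
from rig import monitor, optics, close_job, models
def K(n):
    c=optics.get_calibration(n); f=200/np.tan(np.radians(c["vertical_fov"])/2); return f,c["cx"],c["cy"],np.array(c["world_from_camera"])
def ray(n,p):
    f,cx,cy,T=K(n); d=np.array([(p[0]-cx)/f,-(p[1]-cy)/f,-1.]); return T[:3,3],T[:3,:3]@d
def atz(n,p,z):
    o,d=ray(n,p); return o+d*(z-o[2])/d[2]
def cloud(n,dep,mask):
    r,c=np.nonzero(mask&(dep>0)); f,cx,cy,T=K(n); d=dep[r,c]
    P=np.c_[(c-cx)/f*d,-(r-cy)/f*d,-d]; return P@T[:3,:3].T+T[:3,3]
E
python3 - <<'E'
from h import *
ims={}
for n in("top","side"):
    im,d=optics.get_image(n); ims[n]=im; cv2.imwrite(f"pics/{n}0.png",im); np.save(f"{n}0.npy",d)
    print(n,{k:v for k,v in optics.get_calibration(n).items()})
    for q in("vial","other_vial","pad","read_button","reader"):
        for r in models.trace(n,q)[:2]:
            P=cloud(n,d,r["mask"]); print(n,q,round(r["confidence"],2),np.round(r["point"]),r["mask"].sum(),np.round(np.median(P,0),3) if len(P) else None, np.round(np.percentile(P,95,axis=0)[2],3) if len(P) else None)
    for q in("vial","other_vial","read_button_top","pad"):
        for r in models.landmark_of(n,q)[:2]: print(n,"lm",q,round(r["confidence"],2),np.round(r["point"],1))
s=monitor.observe(); print(s)
E
```

```text
top {'vertical_fov': 53.7438260722015, 'cx': 308.3008654017514, 'cy': 202.51968251177365, 'world_from_camera': array([[-0.01302017,  0.9930258 , -0.11717611,  0.39765828],
       [-0.99960517, -0.01584455, -0.02320451,  0.03855229],
       [-0.02489928,  0.11682772,  0.99284002,  1.21126854],
       [ 0.        ,  0.        ,  0.        ,  1.        ]])}
top vial 0.58 [356. 203.] 280 [ 0.532 -0.081  0.03 ] 0.035
top other_vial 0.69 [438. 268.] 397 [ 0.34  -0.311  0.026] 0.03
top pad 0.6 [360. 189.] 4991 [ 0.587 -0.093  0.005] 0.009
top reader 0.61 [435. 191.] 2091 [ 0.552 -0.28   0.168] 0.231
top reader 0.52 [231. 135.] 604 [0.72  0.282 0.109] 0.163
top lm vial 0.79 [356.  200.8]
top lm vial 0.73 [431.  270.2]
top lm other_vial 0.53 [361.9 159.8]
top lm read_button_top 0.42 [230.2 196.3]
top lm pad 0.56 [361.5 187.3]
side {'vertical_fov': 47.40181321476293, 'cx': 314.5771828091536, 'cy': 203.97948246748692, 'world_from_camera': array([[ 0.99428115,  0.04339388, -0.0975806 ,  0.44341427],
       [-0.1045258 ,  0.58275264, -0.80589932, -0.92087404],
       [ 0.02189425,  0.81149019,  0
[... 620 characters left out ...]
8586460e+01, -1.23347043e+01]), 'qvel': array([-0.0486318 ,  0.02257268, -0.04210512, -0.04290987,  0.0045641 ,
       -0.02971916]), 'joint_efforts': array([-9.27849287e-04, -4.48330736e+01, -2.31463230e+01, -2.89847876e-04,
        5.79072075e-04,  8.34897378e-06]), 'position': array([0.12260164, 0.53613576, 0.23131349]), 'tool_rot': array([[-9.74832281e-01,  2.22939505e-01, -6.03988117e-06],
       [ 2.22939505e-01,  9.74832281e-01, -3.91730200e-05],
       [-2.84534257e-06, -3.95336526e-05, -9.99999999e-01]]), 'ft_force': array([-0.37024872,  0.41534355,  0.06588569]), 'wrist_torque': array([ 0.00635491,  0.01065307, -0.03346396]), 'gripper_force': 0.0, 'grip_width': 0.08543863441028952}
```

View pics/top0.png

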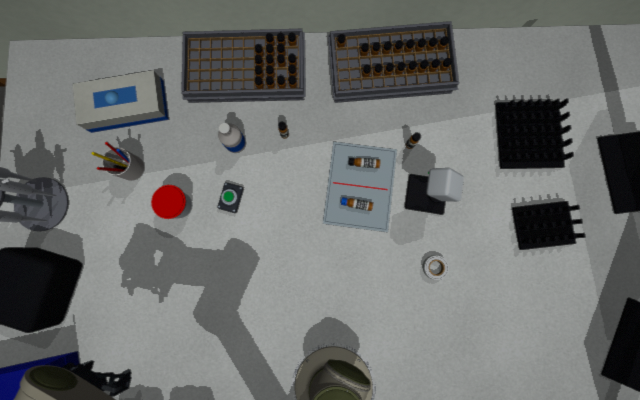

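View pics/side0.png

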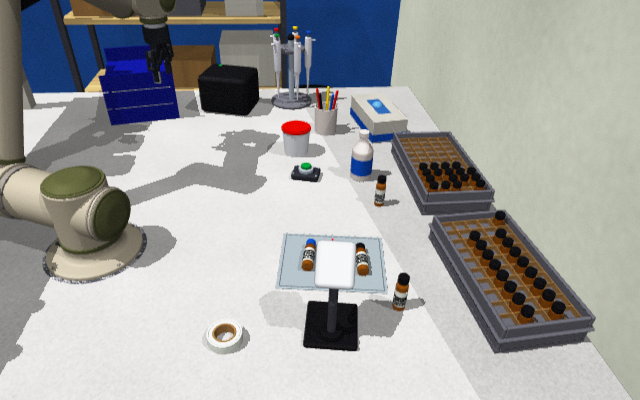

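The top view shows the blue-capped vial at (356,203) with its cap on the left (+y), the red line from (333,183) to (387,188), and the black-capped vial at (364,161). The green button is at (229,197). The side view shows the vial at (308,254), the other vial at (362,259) and the button at (306,166); the reader hides the line there.

```bash
cat >> h.py <<'E'
def redline(im):
    f=im.astype(float); w=np.clip(f[:,:,2]-np.maximum(f[:,:,0],f[:,:,1])-25,0,None); m=np.zeros_like(w); m[165:205,322:400]=1; w*=m
    r,c=np.nonzero(w>0); P=np.array([atz("top",(a,b),.003) for a,b in zip(c,r)])[:,:2]; ww=w[r,c]
    o=(P*ww[:,None]).sum(0)/ww.sum(); e,v=np.linalg.eigh(np.cov((P-o).T,aweights=ww)); u=v[:,1]*np.sign(v[1,1]); 
    t=(P-o)@u; o=o+u*(t.min()+t.max())/2; return o,u,t.max()-t.min()
def tri(a,b):
    o1,d1=ray("top",a);o2,d2=ray("side",b); A=np.c_[d1,-d2]; s=np.linalg.lstsq(A,o2-o1,rcond=None)[0]; p,q=o1+d1*s[0],o2+d2*s[1]; return (p+q)/2,np.linalg.norm(p-q)
def glass(n,im,roi):
    # amber/blue parts of vial: centroid pixels
    x0,x1,y0,y1=roi; h=cv2.cvtColor(im,cv2.COLOR_BGR2HSV)[y0:y1,x0:x1]; H,S,V=[h[:,:,i] for i in range(3)]
    out={}
    for k,m in(("blue",(H>105)&(H<130)&(S>130)),("all",(S>85)&((H<30)|((H>105)&(H<130)&(S>130)))|(V<70))):
        r,c=np.nonzero(m); out[k]=(c.mean()+x0,r.mean()+y0,len(r)); 
    return out
E
python3 - <<'E'
from h import *
t=cv2.imread("pics/top0.png");s=cv2.imread("pics/side0.png")
o,u,L=redline(t); print("line",o,u,L,np.degrees(np.arctan2(u[0],u[1])))
for n,im,a,b in(("top",t,(335,378,192,215),(343,385,152,171)),("side",s,(298,320,235,274),(350,373,238,278))):
    print(n,glass(n,im,a))
print("btn tri",tri((230.2,196.3),(306.1,164.3)),"vial tri",tri((356,200.8),(308.4,252)))
h=cv2.cvtColor(t,cv2.COLOR_BGR2HSV);g=(h[:,:,0]>50)&(h[:,:,0]<90)&(h[:,:,1]>120);g[:, :215]=0;g[:,245:]=0;r,c=np.nonzero(g);print("green top",c.mean(),r.mean(),len(r),atz("top",(c.mean(),r.mean()),.044)); gt=(c.mean(),r.mean())
h=cv2.cvtColor(s,cv2.COLOR_BGR2HSV);g=(h[:,:,0]>50)&(h[:,:,0]<90)&(h[:,:,1]>120);g[:, :285]=0;g[:,325:]=0;g[:150]=0;g[185:]=0;r,c=np.nonzero(g);print("green side",c.mean(),r.mean(),len(r),tri(gt,(c.mean(),r.mean())))
a=cv2.resize(t[140:235,320:400],None,fx=5,fy=5,interpolation=cv2.INTER_CUBIC);b=cv2.resize(s[225:300,270:350],None,fx=5,fy=5,interpolation=cv2.INTER_CUBIC)
b=cv2.copyMakeBorder(b,0,100,0,0,cv2.BORDER_CONSTANT);cv2.imwrite("pics/crop0.png",np.hstack([a,b]))
E
```

```text
line [ 0.58717433 -0.09305947] [0.09354636 0.99561493] 0.16724398240882302 5.367659555910827
top {'blue': (np.float64(343.4871794871795), np.float64(200.8974358974359), 39), 'all': (np.float64(354.6898734177215), np.float64(202.53164556962025), 158)}
side {'blue': (np.float64(310.79545454545456), np.float64(241.47727272727272), 44), 'all': (np.float64(308.6517412935323), np.float64(255.8855721393035), 201)}
btn tri (array([0.55934163, 0.29917061, 0.04721691]), np.float64(0.0036540895870523253)) vial tri (array([ 0.53713034, -0.07818611,  0.02114311]), np.float64(0.0077974882638372775))
green top 228.2207792207792 196.1818181818182 77 [0.55839473 0.30583792 0.044     ]
green side 305.5925925925926 165.6851851851852 54 (array([0.55984788, 0.30733627, 0.03749598]), np.float64(0.0011047404462480954))
```

View pics/crop0.png

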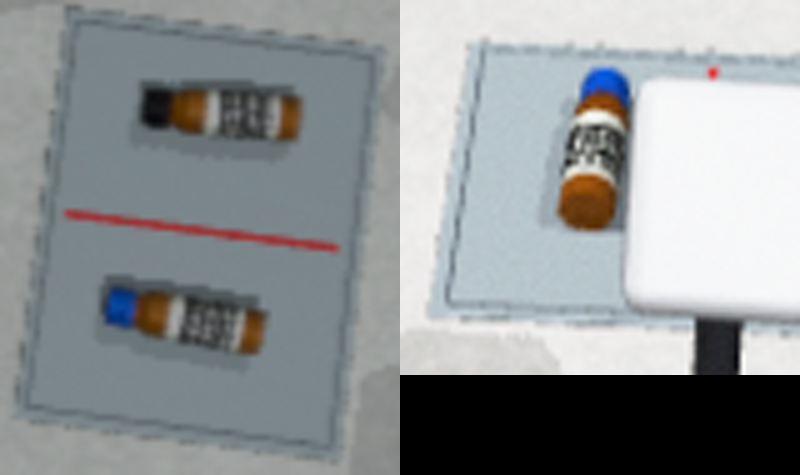

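The crop shows the vial tilted a few degrees relative to the red line. Its cap end is at about (341,200.6) and its base end at about (373,206.5). Next I fit its axis and check the clearance to the reader.

```bash
cat >> h.py <<'E'
def vialfit(im,o,u,roi,z=.017):
    x0,x1,y0,y1=roi; h=cv2.cvtColor(im,cv2.COLOR_BGR2HSV)[y0:y1,x0:x1].astype(int); H,S,V=[h[:,:,i] for i in range(3)]
    b=im[y0:y1,x0:x1].astype(int)
    m=((H>105)&(H<130)&(S>140))|((H<25)&(S>70)&~((H<6)&(S>110)))|(V>175)
    m=cv2.morphologyEx(m.astype(np.uint8),cv2.MORPH_CLOSE,np.ones((5,5),np.uint8))
    nl,lab,st,_=cv2.connectedComponentsWithStats(m); k=1+np.argmax(st[1:,4]); r,c=np.nonzero(lab==k)
    P=np.array([atz("top",(a+x0,e+y0),z) for a,e in zip(c,r)])[:,:2]
    # axis from midpoints of slices across u
    n=np.array([u[1],-u[0]]); t=(P-o)@u; d=(P-o)@n
    e,v=np.linalg.eigh(np.cov(np.c_[t,d].T)); ax=v[:,1]*np.sign(v[0,1])
    mid=(t.min()+t.max())/2; sl=ax[1]/ax[0]
    return dict(t=mid,d=d.mean()+sl*(mid-t.mean()),ang=np.degrees(np.arctan(sl)),len=t.max()-t.min(),sd=d.std(),n=len(r))
E
python3 - <<'E'
from h import *
t=cv2.imread("pics/top0.png"); o,u,L=redline(t); 
for r in((333,380,190,218),(340,387,150,172)): print(vialfit(t,o,u,r))
for n in("top","side"):
    d=np.load(n+"0.npy"); P=cloud(n,d,np.ones_like(d,bool)); 
    q=P[(P[:,2]>.06)&(abs(P[:,0]-.56)<.12)&(abs(P[:,1]+.25)<.12)]; print(n,np.percentile(q,[1,99],axis=0).round(3))
E
```

```text
{'t': np.float64(0.03718155544389362), 'd': np.float64(-0.05093100069129308), 'ang': np.float64(3.3000384809337335), 'len': np.float64(0.03694006023685106), 'sd': np.float64(0.006803630009104768), 'n': 95}
{'t': np.float64(0.01647141144170558), 'd': np.float64(0.054986472672082246), 'ang': np.float64(-87.24151902320351), 'len': np.float64(0.02244383640522859), 'sd': np.float64(0.007075104244886565), 'n': 60}
top [[ 0.52  -0.34   0.167]
 [ 0.598 -0.246  0.234]]
side [[ 0.521 -0.347  0.068]
 [ 0.594 -0.285  0.233]]
```

Call:
step_arm([
  [0, 0, 0],
  [-0.3, -0.4, 0],
  [-0.3, -0.4, 0],
  [-0.3, -0.4, 0],
  [-0.3, -0.4, 0],
  [-0.3, -0.4, 0],
  [-0.3, -0.4, 0],
  [-0.3, -0.4, 0],
  [-0.3, -0.4, 0],
  [0, 0, 0],
], fingers=[0.3, 0.3, 0.3, 0.3, 0.3, 0.3, 0.3, 0.3, 0.3, 0.3], twist=[-0.042, 0, 0, 0, 0, 0, 0, 0, 0, 0])

```text
time_s: 2.25
position: [0.3334, 0.1932, 0.2314]
tool_rot: [[-0.995, 0.098, 0.001], [0.098, 0.995, -0.0], [-0.001, -0.0, -1.0]]
ft_force: [0.0, 1.3, 0.4]
grip_width: 0.0303
gripper_force: 0.0
```

```bash
python3 - <<'E'
from h import *
t=cv2.imread("pics/top0.png"); o,u,L=redline(t); n=np.array([u[1],-u[0]])
d=np.load("top0.npy"); P=cloud("top",d,np.ones_like(d,bool))
for zt in(.012,.018,.024):
  for s in(-1,1):
    q=P[:,:2]-o; T,D=q@u,q@n; k=(P[:,2]>zt)&(P[:,2]<.06)&(abs(T)<.1)&(s*D>.03)&(s*D<.1); T,D=T[k],D[k]
    p=np.polyfit(T,D,1); print(zt,s,k.sum(),"t",T.min().round(4),T.max().round(4),"d",D.mean().round(4),D.min().round(4),D.max().round(4),"ang",np.degrees(np.arctan(p[0])).round(2),"mid d",np.polyval(p,(T.min()+T.max())/2).round(4))
# blue and amber-bottom centroids
h=cv2.cvtColor(t,cv2.COLOR_BGR2HSV).astype(int);H,S,V=h[:,:,0],h[:,:,1],h[:,:,2]
m=((H>105)&(H<130)&(S>120))|((H<25)&(S>110)); m[:,:335]=0;m[:,380:]=0;m[:192]=0;m[216:]=0
nl,lab,st,cen=cv2.connectedComponentsWithStats(m.astype(np.uint8))
for i in range(1,nl):
    if st[i,4]>8:
        q=atz("top",cen[i],.017)[:2]-o; print(st[i],cen[i].round(1),q@u,q@n)
print(np.median(P[(abs((P[:,:2]-o)@u)<.07)&(abs((P[:,:2]-o)@n)<.02)][:,2]))
E
```

```text
0.012 -1 279 t -0.0384 0.056 d -0.0561 -0.0726 -0.0394 ang 6.37 mid d -0.0559
0.012 1 271 t -0.0538 0.0411 d 0.0716 0.0591 0.0867 ang 0.08 mid d 0.0716
0.018 -1 274 t -0.0384 0.056 d -0.0559 -0.0726 -0.0394 ang 6.56 mid d -0.0557
0.018 1 269 t -0.0538 0.0411 d 0.0717 0.0591 0.0867 ang 0.25 mid d 0.0717
0.024 -1 248 t -0.0384 0.056 d -0.0555 -0.0725 -0.0394 ang 6.46 mid d -0.0553
0.024 1 242 t -0.0538 0.0411 d 0.0728 0.0597 0.0867 ang -0.24 mid d 0.0728
[341 197  13  10  85] [346.8 201.6] 0.037851951735859125 -0.05145658235806171
[368 202   4   8  23] [369.8 205.9] -0.03250240071232387 -0.05912249172672706
0.005028274806380795
```

The depth and colour fits agree: vial middle at t=+9 mm along the line, d=-56 mm beside it, tilted 6.4°. Next I move behind it, to d≈-105 mm.

Call:
step_arm([
  [-0.29, -0.44, 0],
  [-0.29, -0.44, 0],
  [-0.29, -0.44, 0],
  [-0.29, -0.44, 0],
  [-0.29, -0.44, 0],
  [-0.29, -0.44, 0],
  [0, 0, 0.4],
  [0, 0, 0.4],
  [0, 0, 0.4],
  [0, 0, 0],
], fingers=[0.3, 0.3, 0.3, 0.3, 0.3, 0.3, 0.3, 0.3, 0.3, 0.3], twist=[-0.0014, 0, 0, 0, 0, 0, 0, 0, 0, 0])

```text
time_s: 3.5
position: [0.4806, -0.0818, 0.1096]
tool_rot: [[-0.996, 0.087, -0.005], [0.087, 0.996, 0.002], [0.005, 0.002, -1.0]]
ft_force: [-0.4, 0.3, 1.3]
grip_width: 0.0298
gripper_force: 0.0
```

Call:
step_arm([
  [0, 0, 0],
  [0, 0, 0],
], fingers=[0.3, 0.3], twist=[0, 0])

```text
time_s: 3.75
position: [0.4825, -0.0832, 0.1129]
tool_rot: [[-0.996, 0.088, 0.003], [0.088, 0.996, -0.001], [-0.003, -0.001, -1.0]]
ft_force: [-0.3, -0.1, 0.2]
grip_width: 0.0297
gripper_force: 0.0
```

Call:
step_arm([
  [0, -0.02, 0.3],
  [0, 0, 0.3],
  [0, 0, 0.25],
  [0, 0, 0.1],
  [0, 0, 0.07],
  [0, 0, 0],
], fingers=[0.3, 0.3, 0.3, 0.3, 0.3, 0.3], twist=[0.0018, 0, 0, 0, 0, 0])

```text
time_s: 4.5
position: [0.4818, -0.0852, 0.0098]
tool_rot: [[-0.996, 0.094, 0.001], [0.094, 0.996, -0.0], [-0.001, -0.0, -1.0]]
ft_force: [0.8, -0.3, 0.6]
grip_width: 0.03
gripper_force: 0.0
```

Call:
step_arm([
  [0, 0, 0],
  [0, 0, 0],
], fingers=[0.3, 0.3], twist=[0, 0])

```text
time_s: 4.75
position: [0.4818, -0.0853, 0.0098]
tool_rot: [[-0.996, 0.094, 0.001], [0.094, 0.996, -0.0], [-0.001, -0.0, -1.0]]
ft_force: [0.3, -0.1, -1.0]
grip_width: 0.0298
gripper_force: 0.0
```

Call:
step_arm([
  [-0.05, 0, 0.02],
  [-0.05, 0, 0],
  [-0.03, 0, 0],
  [-0.03, 0, 0],
  [-0.03, 0, 0],
  [-0.03, 0, 0],
  [-0.03, 0, 0],
  [-0.03, 0, 0],
  [-0.03, 0, 0],
  [-0.03, 0, 0],
], fingers=[0.3, 0.3, 0.3, 0.3, 0.3, 0.3, 0.3, 0.3, 0.3, 0.3], twist=[0, 0, 0, 0, 0, 0, 0, 0, 0, 0])

```text
time_s: 6.0
position: [0.5156, -0.0884, 0.0073]
tool_rot: [[-0.996, 0.094, 0.0], [0.094, 0.996, -0.0], [-0.0, -0.0, -1.0]]
ft_force: [-0.5, 0.8, 0.3]
grip_width: 0.03
gripper_force: 0.1
```

Call:
step_arm([
  [-0.03, 0, 0],
  [-0.03, 0, 0],
  [-0.03, 0, 0],
  [-0.03, 0, 0],
  [-0.03, 0, 0],
  [-0.03, 0, 0],
  [-0.03, 0, 0],
  [-0.02, 0, 0],
  [0, 0, 0],
], fingers=[0.3, 0.3, 0.3, 0.3, 0.3, 0.3, 0.3, 0.3, 0.3], twist=[0, 0, 0, 0, 0, 0, 0, 0, 0])

```text
time_s: 7.12
position: [0.5384, -0.0906, 0.0073]
tool_rot: [[-0.996, 0.094, 0.0], [0.094, 0.996, -0.0], [-0.0, -0.0, -1.0]]
ft_force: [-0.3, -0.3, -0.7]
grip_width: 0.0299
gripper_force: 0.0
```

```bash
cat > look.py <<'E'
from h import *
import sys
t0=cv2.imread("pics/top0.png"); o,u,L=redline(t0); n=np.array([u[1],-u[0]])
t,d=optics.get_image("top"); cv2.imwrite(f"pics/{sys.argv[1]}.png",t); s,ds=optics.get_image("side"); cv2.imwrite(f"pics/{sys.argv[1]}s.png",s)
pos=monitor.observe()["position"]; q=pos[:2]-o; print("tcp t,d",q@u,q@n,pos[2])
for nm,dd in(("top",d),("side",ds)):
    P=cloud(nm,dd,np.ones_like(dd,bool)); q=P[:,:2]-o;T,D=q@u,q@n
    for a,b in((-.08,.055),(.055,.1)):
        k=(P[:,2]>.014)&(P[:,2]<.038)&(abs(T)<.1)&(D>a)&(D<b)
        if k.sum()>20:
            p=np.polyfit(T[k],D[k],1); print(nm,k.sum(),"t",T[k].min().round(4),T[k].max().round(4),"d",D[k].min().round(4),D[k].max().round(4),"ang",np.degrees(np.arctan(p[0])).round(2),"mid",np.polyval(p,(T[k].min()+T[k].max())/2).round(4))
a=cv2.resize(t[140:235,320:400],None,fx=5,fy=5,interpolation=cv2.INTER_CUBIC);b=cv2.resize(s[225:300,270:350],None,fx=5,fy=5,interpolation=cv2.INTER_CUBIC)
cv2.imwrite(f"pics/{sys.argv[1]}c.png",np.hstack([a,cv2.copyMakeBorder(b,0,100,0,0,cv2.BORDER_CONSTANT)]))
E
python3 look.py p1
```

```text
tcp t,d -0.0020210989194912564 -0.04901080380424549 0.007307043140007907
top 259 t -0.0535 0.0409 d 0.0591 0.0868 ang 1.0 mid 0.0722
side 59 t -0.0327 0.0505 d -0.0586 -0.0105 ang 22.5 mid -0.0339
side 326 t -0.0578 0.041 d 0.0601 0.0876 ang 0.4 mid 0.073
```

View pics/p1c.png

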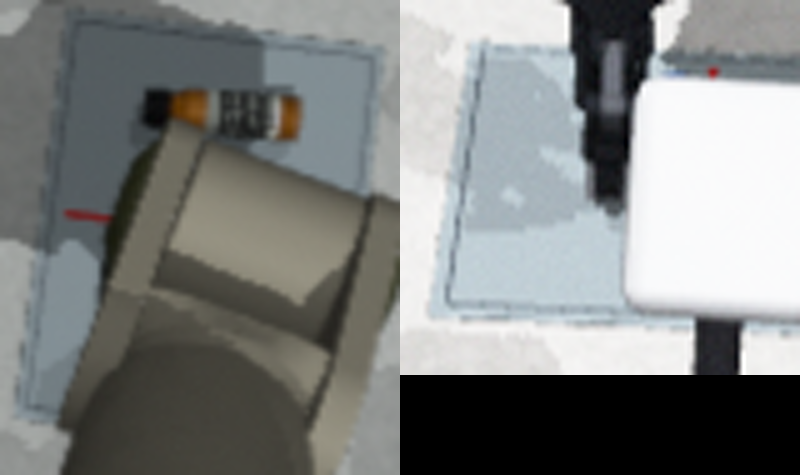

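The arm hides the vial in both views, and only a speck of the blue cap shows at about side (326,239). I back off along -d and up, then look again.

Call:
step_arm([
  [0.1, 0, 0],
  [0.1, 0, 0],
  [0.2, 0, -0.3],
  [0, 0.5, -0.3],
  [0, 0.5, 0],
  [0, 0.5, 0],
  [0, 0.3, 0],
], fingers=[0.3, 0.3, 0.3, 0.3, 0.3, 0.3, 0.3], twist=[0, 0, 0, 0, 0, 0, 0])

```text
time_s: 8.1
position: [0.5144, 0.0944, 0.0674]
tool_rot: [[-0.996, 0.092, -0.0], [0.092, 0.996, 0.0], [0.0, 0.0, -1.0]]
ft_force: [0.4, -0.4, -1.2]
grip_width: 0.0302
gripper_force: 0.0
```

```bash
python3 look.py p2
```

```text
tcp t,d 0.18020280157658652 -0.08996082650188102 0.06730586387855494
top 277 t -0.0423 0.052 d -0.0385 -0.0042 ang 6.49 mid -0.0214
top 272 t -0.0533 0.041 d 0.0589 0.0871 ang 0.03 mid 0.0716
side 326 t -0.0579 0.0411 d 0.0601 0.0876 ang 0.36 mid 0.0731
```

View pics/p2c.png

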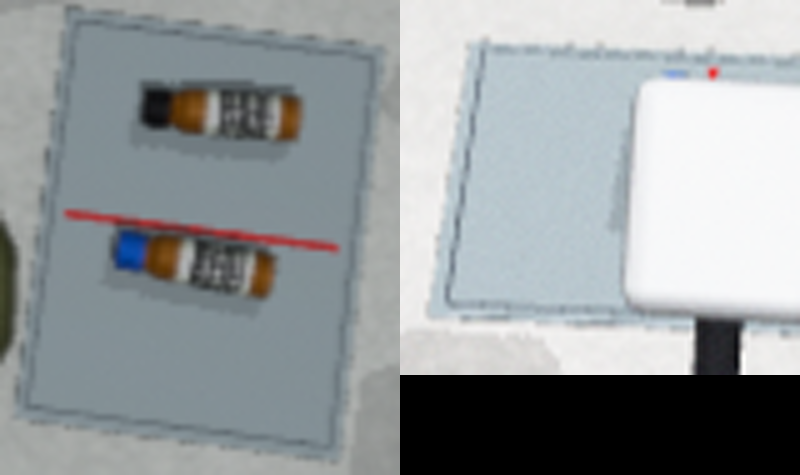

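The vial has rolled to d=-21 mm, but it still has its 6.5° tilt because a one-sided push doesn't yaw it. I'll rest two spread fingertips lightly on the glass top and twist it straight.

Call:
step_arm([
  [-0.168, -0.466, 0],
  [-0.168, -0.466, 0],
  [-0.168, -0.466, 0],
  [-0.168, -0.466, 0],
  [0, 0, 0.1],
  [0, 0, 0.12],
  [0, 0, 0],
  [0, 0, 0],
], fingers=[-0.17, -0.17, -0.17, -0.17, -0.17, -0.17, -0.17, -0.17], twist=[0, 0, 0, 0, 0.036, 0, 0, 0])

```text
time_s: 9.2
position: [0.5647, -0.0991, 0.0456]
tool_rot: [[-0.979, 0.204, 0.0], [0.204, 0.979, -0.0], [-0.0, -0.0, -1.0]]
ft_force: [0.9, 0.0, 0.5]
grip_width: 0.0496
gripper_force: 0.0
```

Call:
step_arm([
  [0, 0, 0.06],
  [0, 0, 0],
  [0, 0, 0],
], fingers=[-0.17, -0.17, -0.17], twist=[0, 0, 0])

```text
time_s: 9.57
position: [0.5648, -0.0994, 0.0394]
tool_rot: [[-0.979, 0.205, 0.0], [0.205, 0.979, -0.0], [-0.0, -0.0, -1.0]]
ft_force: [0.2, 0.4, 0.9]
grip_width: 0.0501
gripper_force: 0.0
```

Call:
step_arm([
  [0, 0.02, 0.03],
  [0, 0, 0.03],
  [0, 0, 0.02],
  [0, 0, 0],
], fingers=[-0.17, -0.17, -0.17, -0.17], twist=[0, 0, 0, 0])

```text
time_s: 10.07
position: [0.5651, -0.0975, 0.0311]
tool_rot: [[-0.979, 0.206, -0.0], [0.206, 0.979, 0.0], [0.0, 0.0, -1.0]]
ft_force: [-0.3, -0.2, 0.2]
grip_width: 0.0498
gripper_force: 0.0
```

Call:
step_arm([
  [0, 0, 0.01],
  [0, 0, 0.01],
  [0, 0, 0],
], fingers=[-0.17, -0.17, -0.17], twist=[0, 0, 0])

```text
time_s: 10.45
position: [0.5651, -0.0975, 0.0293]
tool_rot: [[-0.979, 0.206, -0.0], [0.206, 0.979, 0.0], [0.0, 0.0, -1.0]]
ft_force: [-0.7, 0.1, -0.4]
grip_width: 0.0502
gripper_force: 0.0
```

Call:
step_arm([
  [0, 0, 0.01],
  [0, 0, 0],
], fingers=[-0.17, -0.17], twist=[0, 0])

```text
time_s: 10.7
position: [0.5651, -0.0975, 0.0283]
tool_rot: [[-0.979, 0.206, -0.0], [0.206, 0.979, 0.0], [0.0, 0.0, -1.0]]
ft_force: [0.3, -0.4, -1.1]
grip_width: 0.0502
gripper_force: 0.0
```

Call:
step_arm([
  [0, 0, 0.01],
  [0, 0, 0],
], fingers=[-0.17, -0.17], twist=[0, 0])

```text
time_s: 10.95
position: [0.5656, -0.0976, 0.0279]
tool_rot: [[-0.979, 0.206, 0.001], [0.206, 0.979, -0.0], [-0.002, -0.0, -1.0]]
ft_force: [-0.4, 0.1, 4.0]
grip_width: 0.0497
gripper_force: 2.3
```

Call:
step_arm([
  [0, 0, 0.01],
  [0, 0, 0],
], fingers=[-0.17, -0.17], twist=[0, 0])

```text
time_s: 11.2
position: [0.5663, -0.0978, 0.0278]
tool_rot: [[-0.979, 0.206, 0.004], [0.206, 0.979, -0.001], [-0.004, -0.0, -1.0]]
ft_force: [-0.1, 0.7, 11.0]
grip_width: 0.0501
gripper_force: 5.5
```

Contact is confirmed, at 4 N and then 11 N. I ease back to about 4 N and twist the vial straight.

Call:
step_arm([
  [0, 0, -0.008],
  [0, 0, 0],
  [0, 0, 0],
  [0, 0, 0],
  [0, 0, 0],
  [0, 0, 0],
  [0, 0, 0],
], fingers=[-0.17, -0.17, -0.17, -0.17, -0.17, -0.17, -0.17], twist=[0, -0.008, -0.008, -0.008, -0.008, -0.005, 0])

```text
time_s: 12.08
position: [0.5657, -0.0978, 0.0278]
tool_rot: [[-0.996, 0.09, 0.002], [0.09, 0.996, -0.001], [-0.002, -0.001, -1.0]]
ft_force: [-0.4, -0.1, 6.7]
grip_width: 0.05
gripper_force: 3.7
```

Call:
step_arm([
  [0, 0, -0.02],
  [0, 0, -0.1],
  [0, 0, -0.25],
  [0, 0.5, 0],
  [0, 0.5, 0],
  [0, 0.5, 0],
  [0, 0.5, 0],
  [0, 0, 0],
], fingers=[-0.17, -0.17, -0.17, -0.17, -0.17, -0.17, -0.17, -0.17], twist=[0, 0, 0, 0, 0, 0, 0, 0])

```text
time_s: 13.08
position: [0.583, 0.1048, 0.0644]
tool_rot: [[-0.996, 0.086, 0.0], [0.086, 0.996, 0.0], [0.0, 0.0, -1.0]]
ft_force: [-0.1, -0.3, -0.5]
grip_width: 0.0501
gripper_force: 0.0
```

```bash
python3 look.py p3
```

```text
tcp t,d 0.19366634931074894 -0.022185933847458716 0.06431467192960778
top 279 t -0.0424 0.0519 d -0.035 -0.0066 ang -0.41 mid -0.0221
top 270 t -0.0539 0.041 d 0.0589 0.0864 ang -0.07 mid 0.0717
side 326 t -0.0576 0.0426 d 0.0597 0.0875 ang 0.4 mid 0.0731
```

The twist worked: the vial is now within 0.4° of parallel, at d≈-21 mm. Next is the side push with both fingers.

Call:
step_arm([
  [0, 0, 0],
  [0.12, -0.5, 0],
  [0.12, -0.5, 0],
  [0.12, -0.5, 0],
  [0.12, -0.5, 0],
  [0, 0, 0],
  [0, 0, 0.25],
  [0, 0, 0.25],
  [0, 0, 0.06],
  [0, 0, 0],
], fingers=[0.3, 0.3, 0.3, 0.3, 0.3, 0.3, 0.3, 0.3, 0.3, 0.3], twist=[0.0024, 0, 0, 0, 0, 0, 0, 0, 0, 0])

```text
time_s: 14.42
position: [0.5161, -0.0926, 0.0084]
tool_rot: [[-0.995, 0.098, 0.0], [0.098, 0.995, 0.0], [0.0, 0.0, -1.0]]
ft_force: [0.1, 0.4, 0.2]
grip_width: 0.0299
gripper_force: 0.0
```

```bash
python3 look.py p4|head -1
```

```text
tcp t,d -0.00627305674823837 -0.07053002530402003 0.008957404821376944
```

Call:
step_arm([
  [-0.05, 0, 0.01],
  [-0.05, 0, 0],
  [-0.05, 0, 0],
  [-0.03, 0, 0],
  [-0.03, 0, 0],
  [-0.03, 0, 0],
  [-0.03, 0, 0],
  [-0.03, 0, 0],
  [-0.03, 0, 0],
  [-0.03, 0, 0],
], fingers=[0.3, 0.3, 0.3, 0.3, 0.3, 0.3, 0.3, 0.3, 0.3, 0.3], twist=[-0.0014, 0, 0, 0, 0, 0, 0, 0, 0, 0])

```text
time_s: 15.78
position: [0.5519, -0.0961, 0.0071]
tool_rot: [[-0.996, 0.094, -0.0], [0.094, 0.996, 0.0], [0.0, 0.0, -1.0]]
ft_force: [0.7, -0.4, 0.1]
grip_width: 0.03
gripper_force: 0.0
```

Call:
step_arm([
  [-0.03, 0, 0],
  [-0.02, 0, 0],
  [-0.02, 0, 0],
  [-0.015, 0, 0],
  [-0.01, 0, 0],
  [0, 0, 0],
  [0, 0, 0],
], fingers=[0.3, 0.3, 0.3, 0.3, 0.3, 0.3, 0.3], twist=[0, 0, 0, 0, 0, 0, 0])

```text
time_s: 16.65
position: [0.5611, -0.0969, 0.0071]
tool_rot: [[-0.996, 0.094, -0.0], [0.094, 0.996, 0.0], [0.0, 0.0, -1.0]]
ft_force: [-0.1, 0.0, -0.2]
grip_width: 0.0298
gripper_force: 0.0
```

Call:
step_arm([
  [0.1, 0, 0],
  [0.15, 0, 0],
  [0.2, 0, -0.4],
  [0, 0.4, -0.3],
  [0, 0.5, 0],
  [0, 0.5, 0],
  [0, 0.5, 0],
  [0, 0, 0],
], fingers=[0.3, 0.3, 0.3, 0.3, 0.3, 0.3, 0.3, 0.3], twist=[0, 0, 0, 0, 0, 0, 0, 0])

```text
time_s: 17.65
position: [0.5333, 0.0991, 0.077]
tool_rot: [[-0.996, 0.09, -0.0], [0.09, 0.996, 0.0], [0.0, 0.0, -1.0]]
ft_force: [0.7, -0.1, -0.6]
grip_width: 0.0302
gripper_force: 0.0
```

```bash
python3 look.py p5
```

```text
tcp t,d 0.18361227954996698 -0.07100877667027906 0.07701675401311012
top 278 t -0.043 0.051 d -0.0147 0.0137 ang 0.68 mid -0.0017
top 271 t -0.0534 0.0411 d 0.0597 0.0871 ang 0.07 mid 0.0716
side 325 t -0.0566 0.0408 d 0.06 0.0877 ang 0.06 mid 0.073
```

View pics/p5c.png

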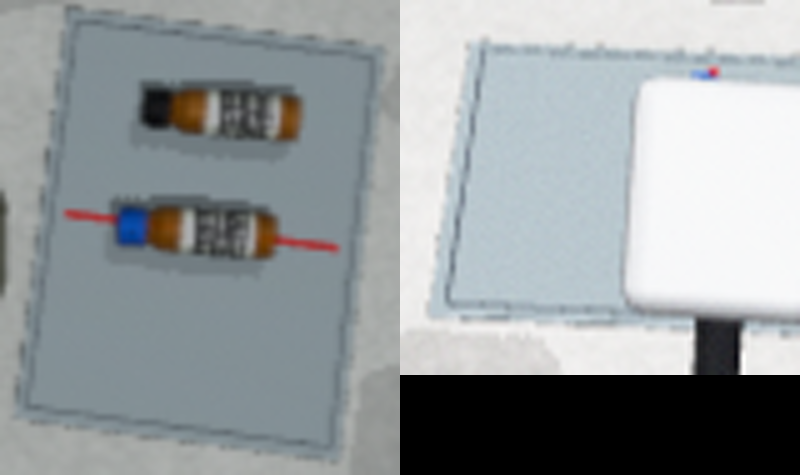

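The vial lies over the red line. A colour check of the cap and base positions will confirm the angle.

```bash
python3 - <<'E'
from h import *
t0=cv2.imread("pics/top0.png"); o,u,L=redline(t0); n=np.array([u[1],-u[0]])
for f in("p2","p3","p5"):
    t=cv2.imread(f"pics/{f}.png"); h=cv2.cvtColor(t,cv2.COLOR_BGR2HSV).astype(int);H,S,V=h[:,:,0],h[:,:,1],h[:,:,2]
    yy,xx=np.mgrid[:400,:640]
    for nm,m in(("blue",(H>105)&(H<130)&(S>120)),("amber",(H>6)&(H<25)&(S>110))):
        m=m&(xx>335)&(xx<380)&(yy>175)&(yy<216); nl,lab,st,cen=cv2.connectedComponentsWithStats(m.astype(np.uint8))
        for i in range(1,nl):
            if st[i,4]>8: q=atz("top",cen[i],.019)[:2]-o; print(f,nm,st[i,4],"t,d mm",(q@u*1e3).round(1),(q@n*1e3).round(1))
P=np.load("top0.npy")
# depth fit weighted on glass only, several heights
E
```

```text
p2 blue 42 t,d mm 44.3 -15.7
p2 amber 45 t,d mm 24.2 -17.3
p2 amber 25 t,d mm -36.2 -24.4
p3 blue 44 t,d mm 44.0 -21.0
p3 amber 44 t,d mm 24.2 -21.0
p3 amber 28 t,d mm -36.7 -19.4
p5 blue 39 t,d mm 44.4 -0.4
p5 amber 43 t,d mm 23.9 -0.3
p5 amber 26 t,d mm -37.2 -0.3
```

Colour gives d≈-0.3 mm and about 0° for the vial, so that part is done. Next is the button position.

```bash
python3 - <<'E'
from h import *
for n,r in(("top",(215,245,180,212)),("side",(285,325,150,185))):
    im=cv2.imread(f"pics/{n}0.png"); d=np.load(n+"0.npy"); h=cv2.cvtColor(im,cv2.COLOR_BGR2HSV)
    g=(h[:,:,0]>50)&(h[:,:,0]<90)&(h[:,:,1]>120); m=np.zeros_like(g); m[r[2]:r[3],r[0]:r[1]]=1; P=cloud(n,d,g&m); print(n,len(P),P.mean(0),P.min(0),P.max(0))
    P=P[P[:,2]>.040]; print(len(P),P.mean(0),P.min(0),P.max(0))
    f=cloud(n,d,m); f=f[(f[:,2]>.014)&(f[:,2]<.06)]; print("box",(np.percentile(f,2,axis=0)+np.percentile(f,98,axis=0))/2)
    x0,x1,y0,y1=r; globals()[n]=cv2.resize(im[y0:y1,x0:x1],(400,400),interpolation=cv2.INTER_CUBIC)
cv2.imwrite("pics/btn.png",np.hstack([top,side]))
print(monitor.observe()["position"])
E
```

```text
top 77 [0.55811787 0.30537406 0.04603527] [0.54373926 0.29082702 0.0393709 ] [0.57148172 0.31961302 0.05368122]
75 [0.55803813 0.3053156  0.04621096] [0.54373926 0.29082702 0.04162331] [0.57148172 0.31895341 0.05368122]
box [0.55891981 0.30484157 0.03323581]
side 54 [0.55950017 0.29791827 0.04325002] [0.54529316 0.2860438  0.03465544] [0.57406445 0.31384878 0.04892855]
42 [0.5597698  0.29851703 0.0447647 ] [0.54575496 0.28655444 0.0402772 ] [0.57406445 0.31384878 0.04892855]
box [0.55598666 0.35278084 0.03085525]
[0.53365319 0.09639027 0.07701675]
```

View pics/btn.png

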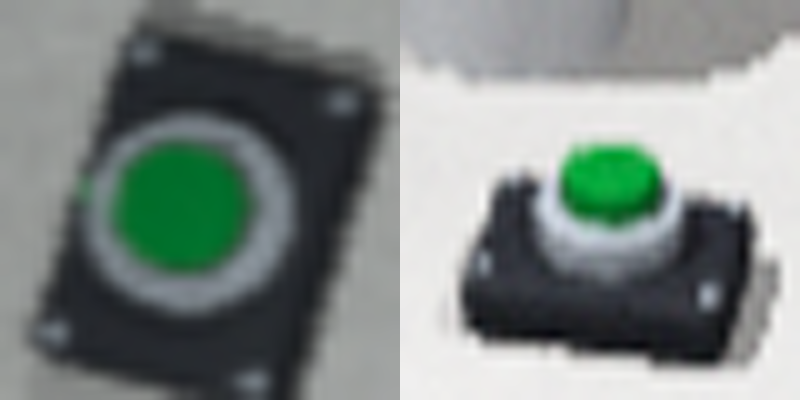

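The green button's centre is at about (0.559, 0.303, 0.044), and both views agree to a few mm. I move above it with the fingers shut.

Call:
step_arm([
  [0, 0, -0.1],
  [-0.016, 0.52, 0],
  [-0.016, 0.52, 0],
  [-0.016, 0.52, 0],
  [-0.016, 0.52, 0],
  [0, 0, 0],
  [0, 0, 0],
  [0, 0, 0],
], fingers=[1, 1, 1, 1, 1, 1, 1, 1], twist=[0, 0, 0, 0, 0, 0, 0, 0])

```text
time_s: 18.75
position: [0.5605, 0.3013, 0.0875]
tool_rot: [[-0.995, 0.096, -0.0], [0.096, 0.995, -0.0], [0.0, -0.0, -1.0]]
ft_force: [-0.0, 0.7, 0.2]
grip_width: -0.0001
gripper_force: 0.0
```

Call:
step_arm([
  [0, 0, 0.2],
  [0, 0, 0.15],
  [0, 0, 0],
], fingers=[1, 1, 1], twist=[0, 0, 0])

```text
time_s: 19.12
position: [0.5597, 0.3021, 0.051]
tool_rot: [[-0.995, 0.095, -0.002], [0.095, 0.995, -0.001], [0.002, -0.001, -1.0]]
ft_force: [-0.8, 0.0, 0.4]
grip_width: 0.0
gripper_force: 0.0
```

Call:
step_arm([
  [0, 0, 0.03],
  [0, 0, 0.03],
  [0, 0, 0.03],
  [0, 0, 0.02],
  [0, 0, 0],
], fingers=[1, 1, 1, 1, 1], twist=[0, 0, 0, 0, 0])

```text
time_s: 19.75
position: [0.5603, 0.303, 0.0413]
tool_rot: [[-0.996, 0.094, 0.0], [0.094, 0.996, 0.0], [-0.0, 0.0, -1.0]]
ft_force: [0.3, 0.3, 3.2]
grip_width: 0.0004
gripper_force: 1.4
```

Call:
step_arm([
  [0, 0, 0.02],
  [0, 0, 0],
  [0, 0, 0],
], fingers=[1, 1, 1], twist=[0, 0, 0])

```text
time_s: 20.12
position: [0.5603, 0.303, 0.0393]
tool_rot: [[-0.996, 0.094, 0.0], [0.094, 0.996, 0.0], [-0.0, 0.0, -1.0]]
ft_force: [-0.1, 0.3, 3.8]
grip_width: -0.0
gripper_force: 2.0
```

Call:
step_arm([
  [0, 0, 0.02],
  [0, 0, 0],
  [0, 0, 0],
], fingers=[1, 1, 1], twist=[0, 0, 0])

```text
time_s: 20.5
position: [0.5603, 0.303, 0.038]
tool_rot: [[-0.996, 0.094, 0.001], [0.094, 0.996, 0.0], [-0.001, 0.0, -1.0]]
ft_force: [-2.5, -0.3, 8.7]
grip_width: -0.0001
gripper_force: 5.1
```

Call:
step_arm([
  [0, 0, 0.01],
  [0, 0, 0],
  [0, 0, 0],
], fingers=[1, 1, 1], twist=[0, 0, 0])

```text
time_s: 20.88
position: [0.5604, 0.303, 0.0378]
tool_rot: [[-0.996, 0.094, 0.002], [0.094, 0.996, 0.0], [-0.001, 0.0, -1.0]]
ft_force: [-5.0, -1.9, 17.0]
grip_width: -0.0002
gripper_force: 8.3
```

The button bottomed out at 6 mm of travel. I release it and lift clear.

Call:
step_arm([
  [0, 0, -0.05],
  [0, 0, -0.1],
  [0, 0, -0.4],
  [0, 0, -0.5],
  [0.3, 0, -0.4],
  [0.5, 0, 0],
  [0.3, 0, 0],
  [0, 0, 0],
], fingers=[1, 1, 1, 1, 1, 1, 1, 1], twist=[0, 0, 0, 0, 0, 0, 0, 0])

```text
time_s: 21.88
position: [0.4489, 0.3135, 0.1815]
tool_rot: [[-0.996, 0.092, -0.001], [0.092, 0.996, -0.0], [0.001, -0.0, -1.0]]
ft_force: [-0.0, -0.2, -0.5]
grip_width: -0.0001
gripper_force: 0.0
```

```bash
python3 look.py p6; python3 - <<'E'
from h import *
im=cv2.imread("pics/p6s.png"); h=cv2.cvtColor(im,cv2.COLOR_BGR2HSV); g=(h[:,:,0]>50)&(h[:,:,0]<90)&(h[:,:,1]>120); g=g[150:185,285:325]; print(g.sum(),np.nonzero(g)[0].mean()+150)
E
```

```text
tcp t,d 0.391810947563204 -0.1735175669388756 0.1811941580399203
top 278 t -0.0429 0.0512 d -0.0144 0.0145 ang 0.68 mid -0.0016
top 271 t -0.0533 0.041 d 0.0593 0.0873 ang -0.03 mid 0.0717
side 325 t -0.0573 0.0425 d 0.0599 0.0877 ang 0.21 mid 0.0731
54 165.88888888888889
```

View pics/p6.png

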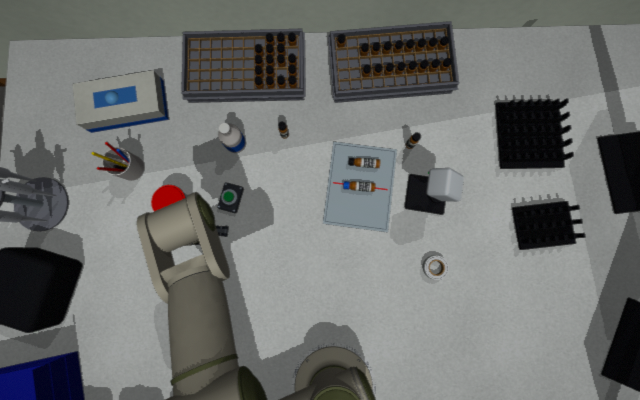

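The vial lies on the line at (360,186), the other vial is unmoved at (364,161), and the button is back up at (229,197). The arm is clear of everything.

```bash
python3 -c "
from rig import close_job
print(close_job())"
```

```text
the job is handed in; nothing more can be done
None
```

The blue-capped vial lies along the red line (about 0.3 mm off, within 1° of straight), the green button was pressed to its 6 mm stop and came back up, the black-capped vial did not move, and the job is handed in at about 22 s; no verdict was returned.

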